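# Make up the ribbon kit and the hand-sewing kit

## Robot

A 6-joint arm with a two-finger parallel gripper is mounted at the origin on a cart in front of the work surface, level with it; the furniture and walls round the work are solid. World frame = base frame: x ahead of the robot, y to its left, z up, the work surface at z = 0. Lengths are in m, angles in rad, forces in N, time in s.
With the tool pointing down it reaches from about 0.35 to 0.775 m from the base axis. Payload 5.5 kg.
Tool frame: the origin (TCP) lies at the very end of the fingers, on their centre line; the grasp point (between the pads) lies 19 mm behind it; z points along the fingers, y is the line along which they close (so a half turn about z gives the same grasp; the last joint's range is limited). The gripper opens to 85 mm and grips with 20 to 120 N. Pads are 22 mm wide; open, the fingers measure 114 mm over their backs; the gripper's body (76 mm by 85 mm) begins 54 mm behind the grasp point. The pads swing forward as they close: fully open they stand 13 mm farther back than shut.
Start: joints at [1.059, 0.313, 0.046, 1.304, 0, 1.431], TCP at [0.209, 0.536, 0.231] pointing down, gripper open.
Joint ranges: [-2.76, 2.76], [-0.86, 1.69], [-1.03, 1.26], [-2.2, 2.34], [-1.47, 1.5], [-3.14, 3.14]. Speed limits (rad/s): [2.57, 2.57, 3.14, 3.14, 3.14, 3.14].

## Interface

Orientations are given as a unit quaternion [w, x, y, z].
In Python, from workcell import env, read_camera, get_calibration gives the robot as it stands.
- The arm moves only by the tool jog_arm, never from a script. Its argument "motion" is one flat list of numbers, 7 for each row, row after row: the shift along the tool's x, y, z as a fraction of full scale, then the turn, a rotation vector about the tool's x, y, z as a fraction of full scale, then the opening, from 0 (shut) to 1 (fully open). In form: [x, y, z, wx, wy, wz, grip, x, y, z, wx, wy, wz, grip, ...]. A call has 1 to 12 rows; each row is the pose to reach, as a shift and turn from the pose commanded when the call began, along the tool's axes at that moment; what a row does not reach only later rows make up. Full scale, the value 1, is 0.2 m for a shift and 90 degrees for a turn. A row lasts 1/8 s, in which the tool goes at most 62.5 mm and 10.7 degrees, less where a joint would pass 70% of its speed; a pose out of reach is approached as far as the arm can. A call with a number of a shift or a turn outside -1 to 1 is refused whole. A call with a gripper value outside its range is refused whole. The fingers move at their own pace and stop on an object; "newtons" is the grip in N (left out, the last holds). Time passes only in rows, so rows that repeat a pose let the fingers close. It gives the time, the measured TCP pose, the force, the opening and the grip force at its end, in the units of the state.
- env.get_state(): the state, without advancing time (a new reading comes with each control period).
- read_camera(name): name is "side" or "top"; returns the picture (384x512x3 uint8, red, green, blue); there is no depth.
- get_calibration(name): a dict with "fx", "fy", "cx", "cy" (pixels), "dist" ([k1, k2, p1, p2, k3] as OpenCV has them; the pictures are not rectified), "world_from_camera" (4x4, takes a point from camera to world coordinates). Camera axes: x right, y down, z forward; pixel columns grow to the right and rows downward; lengths in m; the calibration is good to about 2 mm. A picture is of the moment at which its call begins. get_calibration takes no time and is no camera call.
- env.hand_in(): hands the job in; it is judged then, once.
The state is a dict: "clock": time; "joint_pos": joint angles; "qvel": joint speeds; "tau": joint torques, N m; "tcp_pos": TCP position; "orientation": TCP orientation; "wrist_force": force on the tool from outside, world axes, zero at the start; "ft_torque": the same for the moment, N m; "finger_gap": finger opening in m; "grip_force": force on a finger pad.
Only numpy, scipy, OpenCV 4.12 (cv2) and the standard library are available. Lean on these libraries where they do the work, as an engineer would, in place of code of your own. Each camera call takes 0.05 s, during which the arm holds its last target. There are 200 camera calls.

## Task

Make up the two kits from the stock on the bench: put the ribbon bobbin and the small thread spool into the tray with two recesses, and the large thread spool, the cake of beeswax and the thimble into the tray with three. Each thing stands upright (the wax lies flat) on the floor of the recess that is cut to its shape and size; leave the jar and the clip where they are.

Things in the scene. Friction and masses are not known exactly. Their poses are not given: they have to be found in the camera images.
- bobbin_center (a point): ribbon bobbin: low, wide round bobbin wound with hat ribbon, standing flat, 60 mm diameter, 26 mm high. The point is at its centre, half-way up; z is its upright axis. About 50 g.
- small_spool_center (a point): the small thread spool, upright, 24 mm diameter, 46 mm high. The point is at its centre, half-way up; z is its upright axis. About 25 g.
- large_spool_center (a point): the large thread spool, upright, 33 mm diameter, 58 mm high. The point is at its centre, half-way up; z is its upright axis. About 25 g.
- wax_center (a point): cake of beeswax lying flat, 33 mm along its x, 46 mm along its y, 17 mm high, with rounded edges and cuts across the top. The point is at its centre, half-way up; z is its upright axis. About 30 g.
- thimble_center (a point): steel thimble standing mouth down, 20 mm diameter at the foot, a little narrower at the top, 24 mm high. The point is at its centre, half-way up; z is its upright axis. About 12 g.
- ribbon_tray: ribbon kit tray with two recesses: fixed wooden board 88 (x) x 156 (y) x 12 mm; origin at the centre of its underside, z up. Recesses lined with grey felt, 5 mm deep (floor 7 mm above the bench), both at x 0: wide round, 76 mm diameter, at y -25 mm (bobbin); small round, 41 mm diameter, at y +42.5 mm (small spool).
- sewing_tray: sewing kit tray with three recesses: fixed wooden board 80 (x) x 185 (y) x 12 mm; origin at the centre of its underside, z up. Recesses lined with grey felt, 5 mm deep (floor 7 mm above the bench), all at x 0: round, 50 mm diameter, at y -52.5 mm (large spool); rectangular, 62 (x) x 50 (y) mm, at y +6.5 mm (wax, its 46 mm length along the tray's x); round, 37 mm diameter, at y +59 mm (thimble).
- heap_corner (a point): obstacle, fixed: front right corner, at its greatest height, of the solid heap of boxes and trays behind the kit trays; it runs from this point away from the robot (+x) and to the left (+y, as far as the vice) and is nowhere higher above the work area. Between the kit trays and stock that lies to the right of it, travel above it or round its front.
- jar_center (a point): bystander: jar with an orange lid, 64 mm diameter, 72 mm high, standing on the pale cutting board; point at its centre. Stays where it is.
- clip_center (a point): bystander: spring clip 22 x 83 x 28 mm lying on the pale cutting board; point at its centre. Stays where it is.
There are look-alikes about, which are no part of the job. Leave any green look-alike of the part that bears bobbin_center alone.

How it is judged:
By the outcome, as a careful person would: the job done as asked, in the order asked, and still so for the second after the job is handed in, with the robot touching nothing.
It also fails if it takes over 107 s, if anything falls off the work surface, if the arm or the gripper's body presses on something with over 40 N, if the wrist force passes 120 N, or if a joint passes its speed limit or range.

## Working session

There is one attempt and no reset: what is moved stays moved. The work goes in short steps, Python scripts to look and compute and a tool call to move; the robot and the scene stay as the last step left them, time stands still between calls to the robot, and variables do not carry over. Pictures are saved under pics/ and viewed, at most 14 in all, crops included, and the job is handed in when it is done.

Besides the shell and the picture viewer there is one more tool, called after ">>>" as name(argument=value, ...) on one line, values as JSON. jog_arm: Moves the arm, as the interface text tells. Shift numbers are shares of 0.2 m and turn numbers shares of 90 degrees, none past 1 either way. Its arguments: {"type":"object","properties":{"motion":{"type":"array","items":{"type":"number"}},"newtons":{"type":"number"}},"required":["motion"]}

```bash
mkdir -p pics; ls; python3 - <<'E'
from workcell import env, read_camera, get_calibration
import cv2,numpy as np
np.set_printoptions(precision=4,suppress=True)
for n in("top","side"):
    cv2.imwrite(f"pics/{n}0.png",cv2.resize(read_camera(n)[:,:,::-1],(800,600),interpolation=cv2.INTER_CUBIC))
    print(n,get_calibration(n))
print(env.get_state())
E
```

```text
pics
top {'fx': 378.8958497439799, 'fy': 378.8958497439799, 'cx': 257.1155115869416, 'cy': 192.27300774597373, 'dist': array([-0.1264,  0.    ,  0.    ,  0.    ,  0.    ]), 'world_from_camera': array([[ 0.0194, -0.9903,  0.1376,  0.4231],
       [-0.9998, -0.0206, -0.0069,  0.0446],
       [ 0.0097, -0.1374, -0.9905,  0.9745],
       [ 0.    ,  0.    ,  0.    ,  1.    ]])}
side {'fx': 427.74219096047347, 'fy': 427.74219096047347, 'cx': 256.08751060054135, 'cy': 194.49601841978298, 'dist': array([0.0216, 0.    , 0.    , 0.    , 0.    ]), 'world_from_camera': array([[ 0.8814, -0.2491,  0.4014,  0.1638],
       [-0.4723, -0.4513,  0.7571, -0.6668],
       [-0.0075, -0.8569, -0.5154,  0.5975],
       [ 0.    ,  0.    ,  0.    ,  1.    ]])}
{'clock': 0.1, 'joint_pos': array([1.0594, 0.3139, 0.0451, 1.3036, 0.    , 1.4312]), 'qvel': array([ 0.0007, -0.0019,  0.0038, -0.0004,  0.0012,  0.0002]), 'tau': array([  0.0019, -48.1726,  29.9244,   0.0128,  -0.0002,  -0.    ]), 'tcp_pos': array([0.2087, 0.5353, 0.2305]), 'orientation': array([-0.0003,  0.1848,  0.9828, -0.0008]), 'wrist_force': array([ 0.8497,  0.8354, -0.4236]), 'ft_torque': array([ 0.0649,  0.0078, -0.013 ]), 'grip_force': 0.0, 'finger_gap': 0.08521057213570611}
```

View pics/top0.png

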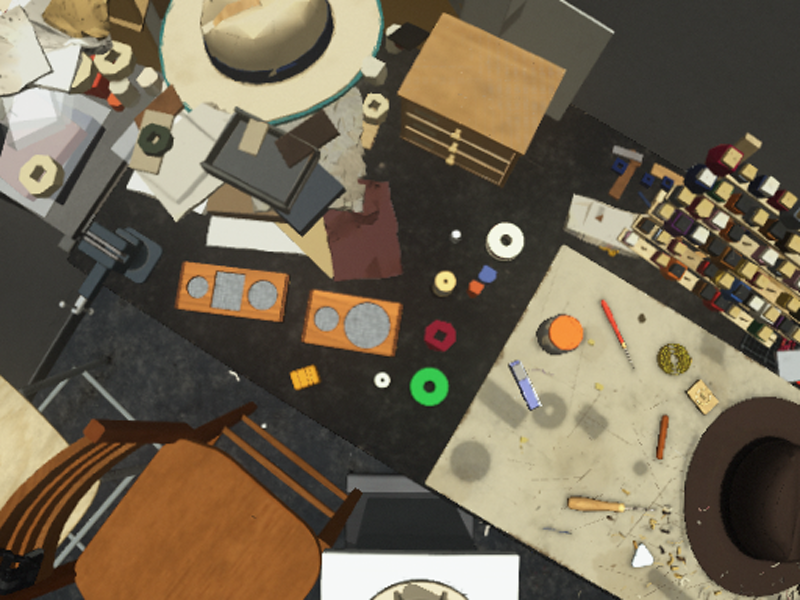

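View pics/side0.png

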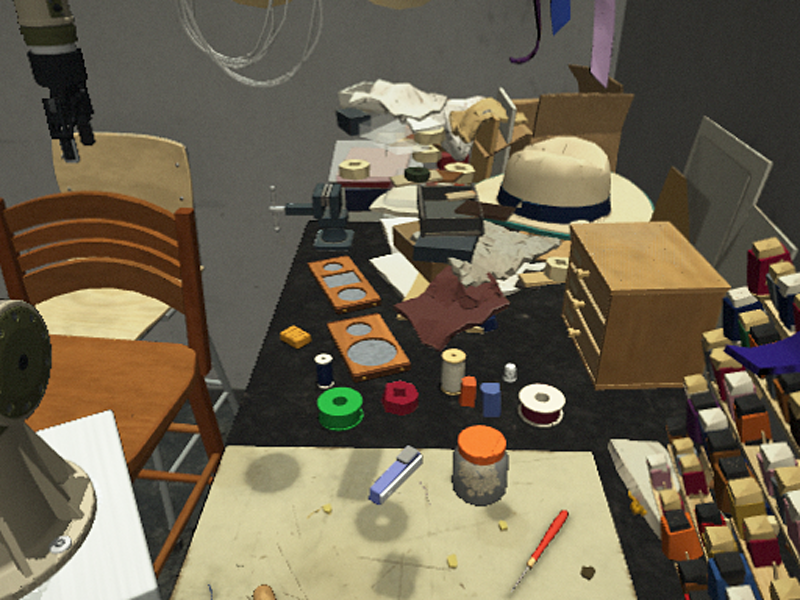

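Top view, picture pixels:
- **Bobbin:** the candidates are white-flanged with maroon ribbon (505,241), green (430,387, the look-alike) and a small crimson octagonal piece (440,335). I choose the white one.
- **Small spool:** navy with a white top (382,380).
- **Large spool:** cream (445,283). The orange and blue blocks beside it at (476,287) and (487,273) are not spools.
- **Wax:** (304,377).
- **Thimble:** (456,237).
- **Trays:** three recesses at (232,291), two recesses at (352,322).

```bash
cat > h.py <<'E'
from workcell import env, read_camera, get_calibration
import cv2,numpy as np
np.set_printoptions(precision=4,suppress=True)
def ray(n,uv):
    c=get_calibration(n);K=np.array([[c["fx"],0,c["cx"]],[0,c["fy"],c["cy"]],[0,0,1]])
    p=cv2.undistortPoints(np.array(uv,float).reshape(-1,1,2),K,np.array(c["dist"]))[:,0]
    T=np.array(c["world_from_camera"]);d=np.c_[p,np.ones(len(p))]@T[:3,:3].T
    return T[:3,3],d
def plane(n,uv,z):
    o,d=ray(n,uv);return o+d*((z-o[2])/d[:,2])[:,None]
def proj(n,P):
    c=get_calibration(n);K=np.array([[c["fx"],0,c["cx"]],[0,c["fy"],c["cy"]],[0,0,1]])
    W=np.linalg.inv(np.array(c["world_from_camera"]))
    return cv2.projectPoints(np.array(P,float).reshape(-1,1,3),cv2.Rodrigues(W[:3,:3])[0],W[:3,3],K,np.array(c["dist"]))[0][:,0]
def blob(m,uv,r):
    "largest contour of mask m within r px of uv"
    k=np.zeros_like(m);cv2.circle(k,tuple(int(v) for v in uv),r,255,-1)
    cs,_=cv2.findContours(m&k,cv2.RETR_EXTERNAL,cv2.CHAIN_APPROX_NONE)
    return max(cs,key=cv2.contourArea)[:,0].astype(float)
def rect(n,c,z):
    "world min-area rectangle of contour c seen on plane z: centre, size, angle(deg)"
    w=plane(n,c,z)[:,:2];(x,y),s,a=cv2.minAreaRect((w*1000).astype(np.float32));return np.round([x,y,*s,a],1)
E
python3 - <<'E'
from h import *
im=read_camera("top");cv2.imwrite("pics/t1.png",im[:,:,::-1])
hsv=cv2.cvtColor(im,cv2.COLOR_RGB2HSV);H,S,V=cv2.split(hsv)
m=((V>95)*255).astype(np.uint8)
S8=lambda u,v:(u*.64,v*.64)
for n,u,v,r,z in [("bobbin",505,241,20,.026),("small",382,380,12,.046),("large",445,283,11,.058),("wax",304,377,17,.017),("thimble",456,237,9,.020)]:
    c=blob(m,S8(u,v),r);print(n,c.mean(0),rect("top",c,z),plane("top",[c.mean(0)],z)[0])
wood=(((S>110)&(H<20)&(V>80))*255).astype(np.uint8)
for n,u,v in [("sew",232,291),("rib",352,322)]:
    c=blob(wood,S8(u,v),48);print(n,rect("top",c,.012))
felt=(((S<60)&(V>80))*255).astype(np.uint8)
for n,u,v in [("thR",198,287),("waxR",229,291),("lgR",262,295),("smR",326,319),("bobR",366,325)]:
    c=blob(felt,S8(u,v),18);print(n,rect("top",c,.010))
# crops 
a=im[140:260,170:350];b=read_camera("side")[205:290,170:380]
cv2.imwrite("pics/crop.png",np.vstack([cv2.resize(a[:,:,::-1],(600,400)),cv2.resize(b[:,:,::-1],(600,200))])) if 0 else None
cv2.imwrite("pics/crop.png",cv2.resize(im[140:260,180:340,::-1],(800,600),interpolation=cv2.INTER_CUBIC))
E
```

```text
bobbin [322.6471 154.0147] [ 658.3 -129.    60.3   66.3   45.7] [ 0.658  -0.1293  0.026 ]
small [244.0357 242.8214] [428.   67.6  21.8  24.4   1.2] [0.4272 0.0675 0.046 ]
large [284.7895 179.5263] [583.5 -28.5  32.5  32.    0.7] [ 0.5834 -0.0292  0.058 ]
wax [194.5  241.04] [429.  193.   31.9  42.3  20.8] [0.429 0.193 0.017]
thimble [291.5 149.5] [669.5 -49.1  13.5  13.    0.3] [ 0.6695 -0.0491  0.02  ]
sew [567.3 320.2 187.2  82.   84.4]
rib [520.  119.3 155.2  90.8  82.2]
thR [573.4 379.8  31.8  33.9  66.4]
waxR [567.9 327.9  47.8  60.1  84.1]
lgR [562.1 269.8  44.8  44.5   2.8]
smR [525.5 161.8  36.7  36.1  46.7]
bobR [515.5  94.9  71.9  69.2   1.3]
```

View pics/crop.png

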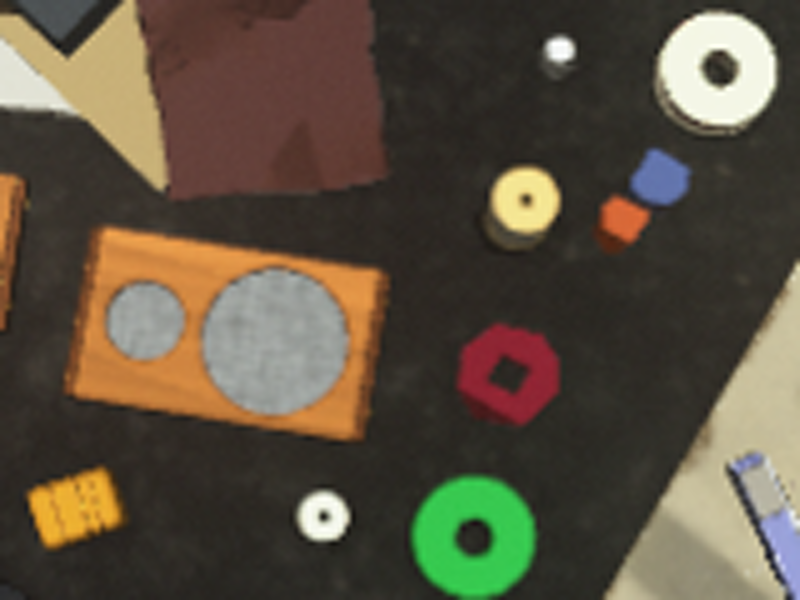

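The close crop confirms the choices: the white bobbin is at (718,70), and the octagonal crimson piece (508,375) and the green one (473,537) are decoys. Large spool (525,203), thimble (560,52), small spool (323,515) and wax (78,508) also match their descriptions. Sizes agree with the given ones and the tray spacings fit. Next I check obstacle heights.

```bash
python3 - <<'E'
from h import *
def tri(a,b):
    o1,d1=ray("top",[np.array(a)*.64]);o2,d2=ray("side",[np.array(b)*.64]);d1=d1[0];d2=d2[0]
    t=np.linalg.lstsq(np.c_[d1,-d2],o2-o1,rcond=None)[0];p=o1+t[0]*d1;q=o2+t[1]*d2
    return (p+q)/2,np.linalg.norm(p-q)
print("chair post",tri((250,408),(188,210)),tri((95,428),(5,205)))
print("slate box corner",tri((343,190),(480,237)))
print("tray box front right",tri((290,205),(478,228)), "cloth front right",tri((401,273),(497,318)))
print("cabinet top corner",tri((500,185),(600,388)),tri((515,160),(598,275)))
print("large",tri((447,282),(453,356)),"thimble",tri((456,236),(511,366)),"small",tri((382,380),(324,358)))
print("bob",tri((505.5,240.5),(542,397)))
E
```

```text
chair post (array([0.3489, 0.2362, 0.2249]), np.float64(0.07675919413011521)) (array([0.2173, 0.4414, 0.2026]), np.float64(0.2663625431808221))
slate box corner (array([0.7116, 0.1224, 0.1423]), np.float64(0.024715677733420222))
tray box front right (array([0.7176, 0.1877, 0.1273]), np.float64(0.0828514476345048)) cloth front right (array([0.632 , 0.0157, 0.0721]), np.float64(0.0937770494187854))
cabinet top corner (array([ 0.7667, -0.13  , -0.0017]), np.float64(0.006567942276050938)) (array([ 0.7391, -0.1187,  0.1839]), np.float64(0.0051125226818254585))
large (array([ 0.5816, -0.0327,  0.0577]), np.float64(0.0009398709281457802)) thimble (array([ 0.6674, -0.0511,  0.0216]), np.float64(0.005251503220957424)) small (array([0.4278, 0.0659, 0.0455]), np.float64(0.0031752444995988864))
bob (array([ 0.6598, -0.1324,  0.0256]), np.float64(0.0029232307244973065))
```

>>> jog_arm(motion=[0, 0, -0.3, 0, 0, -0.118, 1, -0.3, -0.13, -0.35, 0, 0, -0.237, 1, -0.6, -0.27, -0.35, 0, 0, -0.237, 1, -0.97, -0.42, -0.35, 0, 0, -0.237, 1, -0.97, -0.42, -0.35, 0, 0, -0.237, 1, -0.97, -0.42, -0.35, 0, 0, -0.237, 1], newtons=30)

```text
clock: 0.95
tcp_pos: [0.3605, 0.3856, 0.3011]
orientation: [-0.0, 0.002, 1.0, -0.0]
wrist_force: [0.5, -0.3, -0.6]
finger_gap: 0.0858
grip_force: 0.0
```

>>> jog_arm(motion=[-0.15, -0.2, 0.05, 0, 0, 0, 1, -0.35, -0.45, 0.15, 0, 0, 0, 1, -0.55, -0.7, 0.25, 0, 0, 0, 1, -0.7, -0.98, 0.25, 0, 0, 0, 1, -0.7, -0.98, 0.25, 0, 0, 0, 1])

```text
clock: 1.58
tcp_pos: [0.5002, 0.1891, 0.2505]
orientation: [-0.001, 0.002, 1.0, -0.0]
wrist_force: [-0.8, -0.6, 0.4]
finger_gap: 0.0855
grip_force: 0.0
```

>>> jog_arm(motion=[0, -0.25, 0, 0, 0, 0, 1, 0, -0.5, 0, 0, 0, 0, 1, 0, -0.75, 0, 0, 0, 0, 1, 0, -1, 0, 0, 0, 0, 1, 0, -1, 0, 0, 0, 0, 1])

```text
clock: 2.2
tcp_pos: [0.4994, -0.01, 0.2514]
orientation: [0.0, 0.001, 1.0, 0.0]
wrist_force: [-0.7, -0.4, -0.8]
finger_gap: 0.0854
grip_force: 0.0
```

>>> jog_arm(motion=[-0.25, -0.2, 0, 0, 0, 0, 1, -0.5, -0.4, 0.1, 0, 0, 0, 1, -0.7, -0.55, 0.3, 0, 0, 0, 1, -0.8, -0.61, 0.55, 0, 0, 0, 1, -0.8, -0.61, 0.8, 0, 0, 0, 1, -0.8, -0.61, 0.8, 0, 0, 0, 1])

```text
clock: 2.95
tcp_pos: [0.6561, -0.127, 0.0861]
orientation: [-0.005, -0.001, 1.0, 0.002]
wrist_force: [-0.6, 0.3, 0.2]
finger_gap: 0.0857
grip_force: 0.0
```

```bash
python3 - <<'E'
from h import *
cv2.imwrite("pics/b.png",np.hstack([cv2.resize(read_camera("side")[190:310,270:400,::-1],(400,369)),cv2.resize(read_camera("top")[100:220,250:380,::-1],(400,369))]))
E
```

```text
(no output)
```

View pics/b.png

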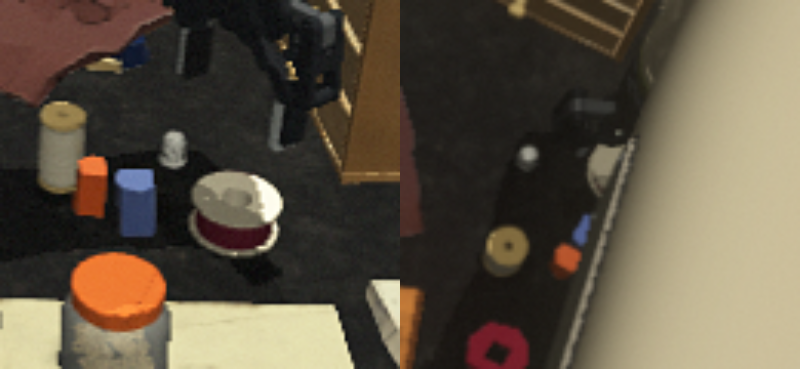

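Side view left half: the fingers (195,45) and (290,125) straddle the white bobbin (237,205), and the thimble (173,148) is clear. I go down and grip.

>>> jog_arm(motion=[0, 0, 0.15, 0, 0, 0, 1, 0, 0, 0.3, 0, 0, 0, 1, 0, 0, 0.42, 0, 0, 0, 1, 0, 0, 0.43, 0, 0, 0, 1, 0, 0, 0.43, 0, 0, 0, 0.5, 0, 0, 0.43, 0, 0, 0, 0.5, 0, 0, 0.43, 0, 0, 0, 0.5, 0, 0, 0.43, 0, 0, 0, 0.5, 0, 0, 0.43, 0, 0, 0, 0.5], newtons=30)

```text
clock: 4.18
tcp_pos: [0.6614, -0.1312, 0.0085]
orientation: [0.002, -0.0, 1.0, -0.001]
wrist_force: [-0.6, 2.4, 6.0]
finger_gap: 0.0587
grip_force: 31.8
```

>>> jog_arm(motion=[0, 0, -0.05, 0, 0, 0, 0.5, 0, 0, -0.3, 0, 0, 0, 0.5, 0, 0, -0.6, 0, 0, 0, 0.5, 0.2, 0, -0.85, 0, 0, 0, 0.5, 0.45, 0.15, -0.9, 0, 0, 0, 0.5, 0.72, 0.4, -0.9, 0, 0, 0, 0.5, 0.72, 0.65, -0.9, 0, 0, 0, 0.5, 0.72, 0.9, -0.9, 0, 0, 0, 0.5, 0.72, 1, -0.9, 0, 0, 0, 0.5, 0.72, 1, -0.9, 0, 0, 0, 0.5])

```text
clock: 5.42
tcp_pos: [0.5153, 0.0705, 0.1865]
orientation: [0.001, -0.002, 1.0, 0.0]
wrist_force: [0.2, -0.3, -0.2]
finger_gap: 0.0586
grip_force: 32.7
```

>>> jog_arm(motion=[0, 0.13, 0.2, 0, 0, 0, 0.5, 0, 0.13, 0.45, 0, 0, 0, 0.5, 0, 0.13, 0.68, 0, 0, 0, 0.5, 0, 0.13, 0.76, 0, 0, 0, 0.5, 0, 0.13, 0.76, 0, 0, 0, 0.5])

```text
clock: 6.05
tcp_pos: [0.5144, 0.094, 0.0324]
orientation: [-0.001, 0.0, 1.0, -0.0]
wrist_force: [-0.2, -0.2, 0.5]
finger_gap: 0.0588
grip_force: 32.8
```

```bash
python3 - <<'E'
from h import *
cv2.imwrite("pics/b2.png",np.hstack([cv2.resize(read_camera("side")[170:290,180:310,::-1],(400,369)),cv2.resize(read_camera("top")[150:270,180:310,::-1],(400,369))]))
E
```

```text
(no output)
```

View pics/b2.png

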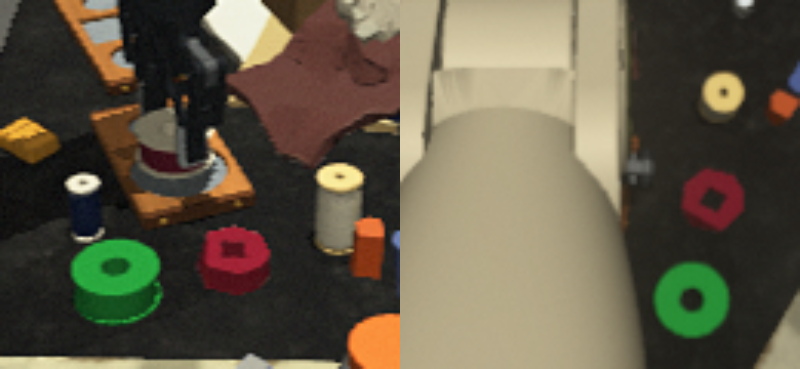

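```bash
python3 - <<'E'
from h import *
for z in(.028,.033,.038,.043,.048):
    p=proj("side",[[.514-.011,.064-.006,z],[.514+.011,.064-.006,z]]);print(z,((p-[180,170])*[400/130,369/120]).round())
E
```

```text
0.028 [[181. 178.]
 [208. 170.]]
0.033 [[181. 173.]
 [208. 164.]]
0.038 [[181. 167.]
 [208. 159.]]
0.043 [[181. 161.]
 [207. 153.]]
0.048 [[181. 156.]
 [207. 148.]]
```

>>> jog_arm(motion=[0, 0, 0.05, 0, 0, 0, 0.5, 0, 0, 0.09, 0, 0, 0, 0.5, 0, 0, 0.09, 0, 0, 0, 0.5])

```text
clock: 6.52
tcp_pos: [0.515, 0.0951, 0.015]
orientation: [-0.0, -0.0, 1.0, 0.0]
wrist_force: [-0.5, -0.4, 0.4]
finger_gap: 0.0589
grip_force: 34.0
```

>>> jog_arm(motion=[0, 0, 0.01, 0, 0, 0, 0.5, 0, 0, 0.015, 0, 0, 0, 0.5, 0, 0, 0.015, 0, 0, 0, 0.5])

```text
clock: 6.9
tcp_pos: [0.5152, 0.0951, 0.0146]
orientation: [0.0, -0.0, 1.0, -0.0]
wrist_force: [-7.0, 0.5, 19.8]
finger_gap: 0.0588
grip_force: 35.9
```

>>> jog_arm(motion=[0, 0, 0, 0, 0, 0, 1, 0, 0, 0, 0, 0, 0, 1, 0, 0, -0.2, 0, 0, 0, 1, 0, 0, -0.5, 0, 0, -0.1, 1, 0.1, -0.03, -0.55, 0, 0, -0.22, 1, 0.2, -0.07, -0.55, 0, 0, -0.34, 1, 0.3, -0.1, -0.55, 0, 0, -0.46, 1, 0.4, -0.135, -0.55, 0, 0, -0.57, 1, 0.435, -0.135, -0.55, 0, 0, -0.68, 1, 0.435, -0.135, -0.55, 0, 0, -0.79, 1, 0.435, -0.135, -0.55, 0, 0, -0.9, 0.8, 0.435, -0.135, -0.55, 0, 0, -1, 0.8])

```text
clock: 8.4
tcp_pos: [0.4281, 0.068, 0.122]
orientation: [0.0, 0.709, -0.705, -0.0]
wrist_force: [0.3, -0.8, -0.4]
finger_gap: 0.0682
grip_force: 0.0
```

```bash
python3 - <<'E'
from h import *
cv2.imwrite("pics/b3.png",np.hstack([cv2.resize(read_camera("side")[170:290,180:310,::-1],(400,369)),cv2.resize(read_camera("top")[150:270,180:310,::-1],(400,369))]))
E
```

```text
(no output)
```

View pics/b3.png

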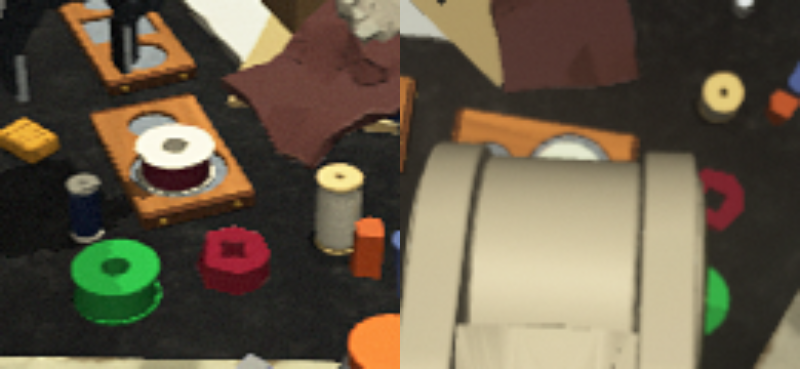

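The bobbin sits flat in the wide recess (175,160), with felt showing all round. Next is the small spool.

>>> jog_arm(motion=[0, 0, 0.25, 0, 0, 0, 0.8, 0, 0, 0.45, 0, 0, 0, 0.8, 0, 0, 0.55, 0, 0, 0, 0.8, 0, 0, 0.565, 0, 0, 0, 0.8, 0, 0, 0.565, 0, 0, 0, 0, 0, 0, 0.565, 0, 0, 0, 0, 0, 0, 0.565, 0, 0, 0, 0, 0, 0, 0.565, 0, 0, 0, 0, 0, 0, 0.565, 0, 0, 0, 0], newtons=25)

```text
clock: 9.62
tcp_pos: [0.4293, 0.0681, 0.0103]
orientation: [-0.001, 0.707, -0.707, 0.001]
wrist_force: [-0.8, 0.7, 6.1]
finger_gap: 0.0229
grip_force: 24.5
```

>>> jog_arm(motion=[0, 0, -0.1, 0, 0, 0, 0, 0, 0, -0.35, 0, 0, 0, 0, -0.1, -0.15, -0.42, 0, 0, 0, 0, -0.3, -0.35, -0.42, 0, 0, 0, 0, -0.47, -0.49, -0.42, 0, 0, 0, 0, -0.47, -0.49, -0.35, 0, 0, 0, 0, -0.47, -0.49, -0.15, 0, 0, 0, 0, -0.47, -0.49, -0.06, 0, 0, 0, 0, -0.47, -0.49, -0.038, 0, 0, 0, 0, -0.47, -0.49, -0.038, 0, 0, 0, 0])

```text
clock: 10.88
tcp_pos: [0.5242, 0.1612, 0.0169]
orientation: [-0.001, -0.707, 0.707, 0.001]
wrist_force: [-2.5, -1.3, 3.8]
finger_gap: 0.0225
grip_force: 25.3
```

>>> jog_arm(motion=[0, 0, 0, 0, 0, 0, 0.5, 0, 0, 0, 0, 0, 0, 0.5, 0, 0, -0.05, 0, 0, 0, 0.5, 0, 0, -0.3, 0, 0, 0, 0.5, 0, 0, -0.6, 0, 0, 0, 0.8, 0.2, 0, -0.85, 0, 0, 0, 0.8, 0.45, 0, -0.92, 0, 0, 0, 0.8, 0.7, -0.1, -0.92, 0, 0, 0, 0.8, 0.95, -0.28, -0.92, 0, 0, 0, 0.8, 0.96, -0.28, -0.75, 0, 0, 0, 0.8, 0.96, -0.28, -0.6, 0, 0, 0, 0.8, 0.96, -0.28, -0.55, 0, 0, 0, 0.8])

```text
clock: 12.38
tcp_pos: [0.5811, -0.03, 0.1254]
orientation: [-0.001, -0.707, 0.707, 0.001]
wrist_force: [-0.4, 0.5, 0.5]
finger_gap: 0.0682
grip_force: 0.0
```

```bash
python3 - <<'E'
from h import *
cv2.imwrite("pics/b4.png",np.hstack([cv2.resize(read_camera("side")[150:290,180:330,::-1],(400,373)),cv2.resize(read_camera("top")[150:270,180:310,::-1],(400,373))]))
E
```

```text
(no output)
```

View pics/b4.png

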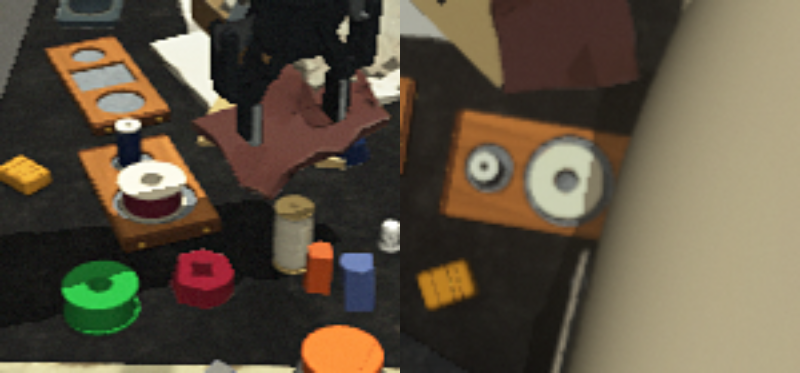

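Top half: the small spool (485,165) and the bobbin (565,180) are both upright and inside their recesses. The gripper is above the large spool (293,230, side view). Down and grip.

>>> jog_arm(motion=[0, 0, 0.25, 0, 0, 0, 0.8, 0, 0, 0.45, 0, 0, 0, 0.8, 0, 0, 0.55, 0, 0, 0, 0.8, 0, 0, 0.57, 0, 0, 0, 0.8, 0, 0, 0.57, 0, 0, 0, 0.1, 0, 0, 0.57, 0, 0, 0, 0.1, 0, 0, 0.57, 0, 0, 0, 0.1, 0, 0, 0.57, 0, 0, 0, 0.1])

```text
clock: 13.48
tcp_pos: [0.5839, -0.0301, 0.0147]
orientation: [-0.001, 0.707, -0.707, 0.001]
wrist_force: [0.2, 0.8, 6.7]
finger_gap: 0.0316
grip_force: 24.7
```

>>> jog_arm(motion=[0, 0, -0.1, 0, 0, 0, 0.1, 0, 0.05, -0.35, 0, 0, 0, 0.1, 0, 0.2, -0.6, 0, 0, 0, 0.1, -0.1, 0.35, -0.8, 0, 0, 0, 0.1, -0.35, 0.35, -0.8, 0, 0, 0, 0.1, -0.6, 0.35, -0.8, 0, 0, 0, 0.1, -0.85, 0.35, -0.8, 0, 0, 0, 0.1, -1, 0.35, -0.8, 0, 0, 0, 0.1])

```text
clock: 14.48
tcp_pos: [0.5119, 0.1722, 0.1735]
orientation: [-0.0, 0.708, -0.706, 0.0]
wrist_force: [0.2, -0.5, -0.3]
finger_gap: 0.032
grip_force: 25.0
```

>>> jog_arm(motion=[-0.2, -0.1, 0, 0, 0, 0, 0.1, -0.4, -0.2, 0.1, 0, 0, 0, 0.1, -0.495, -0.25, 0.3, 0, 0, 0, 0.1, -0.495, -0.25, 0.55, 0, 0, 0, 0.1, -0.495, -0.25, 0.7, 0, 0, 0, 0.1, -0.495, -0.25, 0.745, 0, 0, 0, 0.1, -0.495, -0.25, 0.76, 0, 0, 0, 0.1, -0.495, -0.25, 0.76, 0, 0, 0, 0.1])

```text
clock: 15.48
tcp_pos: [0.5633, 0.2693, 0.0224]
orientation: [-0.001, 0.707, -0.707, 0.001]
wrist_force: [0.6, 0.4, -0.3]
finger_gap: 0.0315
grip_force: 25.0
```

>>> jog_arm(motion=[0, 0, 0.01, 0, 0, 0, 0.1, 0, 0, 0.01, 0, 0, 0, 0.1])

```text
clock: 15.72
tcp_pos: [0.5637, 0.2695, 0.0217]
orientation: [-0.002, 0.707, -0.707, 0.001]
wrist_force: [-1.2, -0.9, 9.1]
finger_gap: 0.0318
grip_force: 25.8
```

>>> jog_arm(motion=[0, 0, 0, 0, 0, 0, 0.6, 0, 0, 0, 0, 0, 0, 0.6, 0, 0, -0.05, 0, 0, 0, 0.6, 0, 0, -0.35, 0, 0, 0, 0.6, 0, 0, -0.65, 0, 0, 0, 0.8, 0, 0, -0.8, 0, 0, 0, 0.8])

```text
clock: 16.48
tcp_pos: [0.5637, 0.2696, 0.1837]
orientation: [-0.003, 0.707, -0.707, 0.001]
wrist_force: [0.5, 0.0, -0.4]
finger_gap: 0.0683
grip_force: 0.0
```

```bash
python3 - <<'E'
from h import *
for uv in((255,405),(95,428),(355,492)):
  for z in(-.3,-.2,-.1,0,.1,.2,.3):
    P=plane("top",[np.array(uv)*.64],z);print(uv,P[0],proj("side",P)[0]/.64)
s=cv2.resize(read_camera("side")[80:290,:330,::-1],None,fx=2.4,fy=2.4)
cv2.imwrite("pics/b5.png",s)
E
```

```text
(255, 405) [ 0.3676  0.3455 -0.3   ] [251.0595 437.4745]
(255, 405) [ 0.3719  0.3219 -0.2   ] [250.6738 403.7029]
(255, 405) [ 0.3763  0.2982 -0.1   ] [250.2247 366.081 ]
(255, 405) [0.3806 0.2746 0.    ] [249.6967 323.8919]
(255, 405) [0.385 0.251 0.1  ] [249.069  276.2241]
(255, 405) [0.3893 0.2274 0.2   ] [248.3133 221.8977]
(255, 405) [0.3937 0.2038 0.3   ] [247.3903 159.355 ]
(95, 428) [ 0.3039  0.7025 -0.3   ] [177.6336 353.9536]
(95, 428) [ 0.3132  0.6509 -0.2   ] [179.0439 327.3835]
(95, 428) [ 0.3226  0.5993 -0.1   ] [180.6132 297.48  ]
(95, 428) [0.3319 0.5476 0.    ] [182.3701 263.5644]
(95, 428) [0.3413 0.496  0.1   ] [184.3506 224.7571]
(95, 428) [0.3506 0.4444 0.2   ] [186.6002 179.8964]
(95, 428) [0.36   0.3928 0.3   ] [189.1784 127.413 ]
(355, 492) [ 0.1905  0.1262 -0.3   ] [184.6886 557.0057]
(355, 492) [ 0.2088  0.1198 -0.2   ] [186.6326 511.6404]
(355, 492) [ 0.227   0.1134 -0.1   ] [188.7203 461.8548]
(355, 492) [0.2453 0.107  0.    ] [190.9675 406.9295]
(355, 492) [0.2635 0.1006 0.1   ] [193.3922 345.9697]
(355, 492) [0.2818 0.0942 0.2   ] [196.0151 277.8456]
(355, 492) [0.3    0.0878 0.3   ] [198.8599 201.1055]
```

View pics/b5.png

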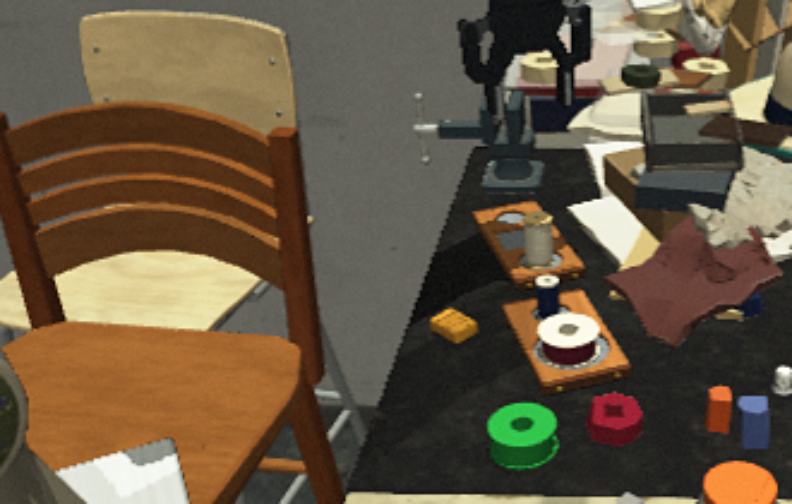

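The large spool stands in its recess (538,240). The chair stands clear: its tall post is at y≈0.47 m and the seat is below bench level. Next is the wax, turning the closing axis onto its length.

>>> jog_arm(motion=[0.1, 0.15, 0, 0, 0, 0.11, 1, 0.2, 0.35, 0, 0, 0, 0.22, 1, 0.3, 0.5, 0, 0, 0, 0.33, 1, 0.375, 0.667, 0.05, 0, 0, 0.44, 1, 0.375, 0.667, 0.15, 0, 0, 0.55, 1, 0.375, 0.667, 0.3, 0, 0, 0.66, 1, 0.375, 0.667, 0.45, 0, 0, 0.77, 1, 0.375, 0.667, 0.5, 0, 0, 0.77, 1])

```text
clock: 17.52
tcp_pos: [0.4276, 0.1937, 0.0777]
orientation: [-0.001, -0.181, 0.984, -0.0]
wrist_force: [-0.5, 0.4, -1.2]
finger_gap: 0.0854
grip_force: 0.0
```

```bash
python3 - <<'E'
from h import *
from scipy.spatial.transform import Rotation as R
s=env.get_state();q=s["orientation"];M=R.from_quat(np.r_[q[1:],q[0]]).as_matrix();print(M,s["tcp_pos"])
s=cv2.resize(read_camera("side")[130:250,130:290,::-1],(800,600),interpolation=cv2.INTER_CUBIC)
cv2.imwrite("pics/b6.png",s)
E
```

```text
[[-0.9346 -0.3556 -0.0025]
 [-0.3556  0.9346 -0.0006]
 [ 0.0026  0.0003 -1.    ]] [0.4276 0.1937 0.0777]
```

View pics/b6.png

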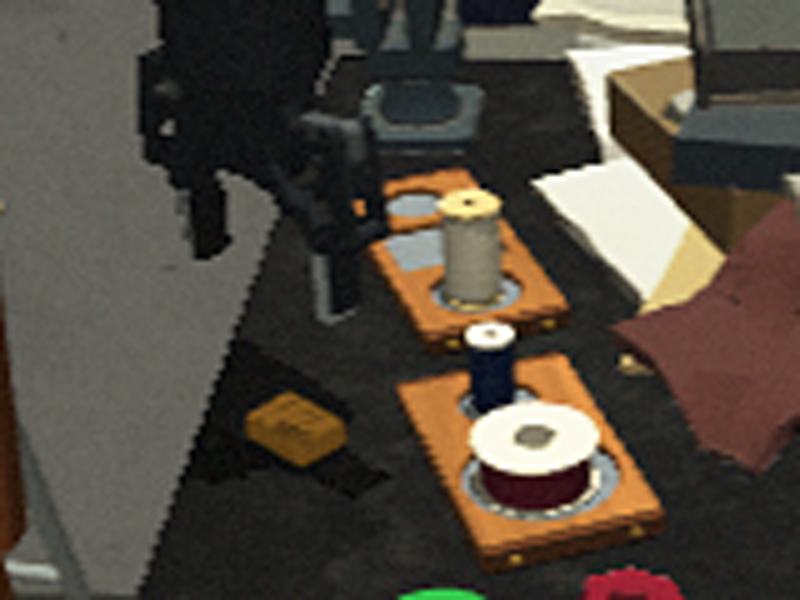

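>>> jog_arm(motion=[0, 0, 0.2, 0, 0, 0, 1, 0, 0, 0.34, 0, 0, 0, 1, 0, 0, 0.383, 0, 0, 0, 1, 0, 0, 0.383, 0, 0, 0, 0.9, 0, 0, 0.383, 0, 0, 0, 0.2, 0, 0, 0.383, 0, 0, 0, 0.2, 0, 0, 0.383, 0, 0, 0, 0.2, 0, 0, 0.383, 0, 0, 0, 0.2, 0, 0, 0.383, 0, 0, 0, 0.2], newtons=35)

```text
clock: 18.7
tcp_pos: [0.43, 0.1944, 0.0038]
orientation: [0.001, -0.18, 0.984, 0.0]
wrist_force: [-1.6, -0.4, 7.5]
finger_gap: 0.0422
grip_force: 34.8
```

>>> jog_arm(motion=[0, 0, -0.08, 0, 0, 0, 0.2, 0, 0, -0.3, 0, 0, 0, 0.2, 0, 0, -0.55, 0, 0, -0.1, 0.2, -0.2, 0.08, -0.7, 0, 0, -0.21, 0.2, -0.45, 0.2, -0.7, 0, 0, -0.32, 0.2, -0.65, 0.3, -0.7, 0, 0, -0.43, 0.2, -0.888, 0.379, -0.7, 0, 0, -0.54, 0.2, -0.888, 0.379, -0.7, 0, 0, -0.64, 0.2, -0.888, 0.379, -0.6, 0, 0, -0.704, 0.2, -0.888, 0.379, -0.5, 0, 0, -0.704, 0.2])

```text
clock: 19.95
tcp_pos: [0.5685, 0.3281, 0.1025]
orientation: [0.001, -0.67, 0.742, -0.0]
wrist_force: [-1.3, 0.8, -0.8]
finger_gap: 0.0424
grip_force: 35.5
```

```bash
python3 - <<'E'
from h import *
s=cv2.resize(read_camera("side")[130:250,130:290,::-1],(800,600),interpolation=cv2.INTER_CUBIC)
cv2.imwrite("pics/b7.png",s)
E
```

```text
(no output)
```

View pics/b7.png

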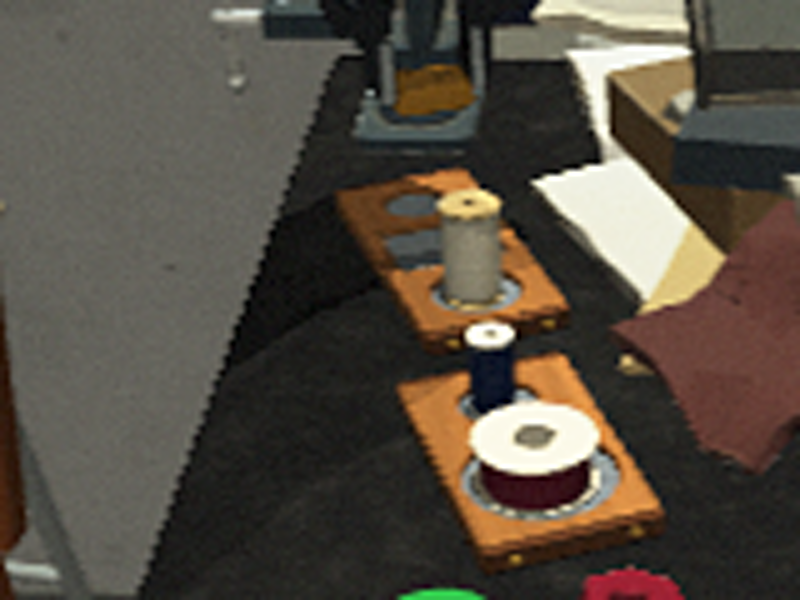

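The wax (435,90) is held across its length and level, with fingers on the tray's x sides. Lowering.

>>> jog_arm(motion=[0, 0, 0.2, 0, 0, 0, 0.2, 0, 0, 0.36, 0, 0, 0, 0.2, 0, 0, 0.43, 0, 0, 0, 0.2, 0, 0, 0.455, 0, 0, 0, 0.2, 0, 0, 0.455, 0, 0, 0, 0.2])

```text
clock: 20.62
tcp_pos: [0.5688, 0.3281, 0.0123]
orientation: [0.001, -0.67, 0.743, -0.0]
wrist_force: [-0.5, 0.1, -0.6]
finger_gap: 0.0421
grip_force: 35.5
```

>>> jog_arm(motion=[0, 0, 0.012, 0, 0, 0, 0.2, 0, 0, 0.02, 0, 0, 0, 0.2, 0, 0, 0.02, 0, 0, 0, 0.2])

```text
clock: 21.0
tcp_pos: [0.5694, 0.3284, 0.0108]
orientation: [0.002, -0.67, 0.743, -0.001]
wrist_force: [-3.3, -1.9, 11.9]
finger_gap: 0.0423
grip_force: 37.5
```

>>> jog_arm(motion=[0, 0, 0, 0, 0, 0, 0.8, 0, 0, 0, 0, 0, 0, 0.8, 0, 0, 0, 0, 0, 0, 0.8, 0, 0, -0.1, 0, 0, 0, 0.8, 0, 0, -0.4, 0, 0, 0, 0.8, 0, 0, -0.7, 0, 0, 0, 0.8, 0.2, 0.05, -0.95, 0, 0, -0.066, 0.8, 0.45, 0.1, -0.95, 0, 0, -0.066, 0.8, 0.7, 0.14, -0.95, 0, 0, -0.066, 0.8, 0.955, 0.143, -0.95, 0, 0, -0.066, 0.7, 0.955, 0.143, -0.95, 0, 0, -0.066, 0.7])

```text
clock: 22.38
tcp_pos: [0.5195, 0.1379, 0.1974]
orientation: [-0.0, -0.706, 0.709, -0.0]
wrist_force: [0.0, 0.1, 0.3]
finger_gap: 0.0596
grip_force: 0.0
```

```bash
python3 - <<'E'
from h import *
im=read_camera("side")
m=(cv2.inRange(cv2.cvtColor(im,cv2.COLOR_RGB2HSV),(10,120,90),(28,255,255)))
t=read_camera("top")
cv2.imwrite("pics/b8.png",np.hstack([cv2.resize(im[140:220,180:260,::-1],(400,400),interpolation=cv2.INTER_CUBIC),cv2.resize(t[150:230,90:170,::-1],(400,400),interpolation=cv2.INTER_CUBIC)]))
E
```

```text
(no output)
```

View pics/b8.png

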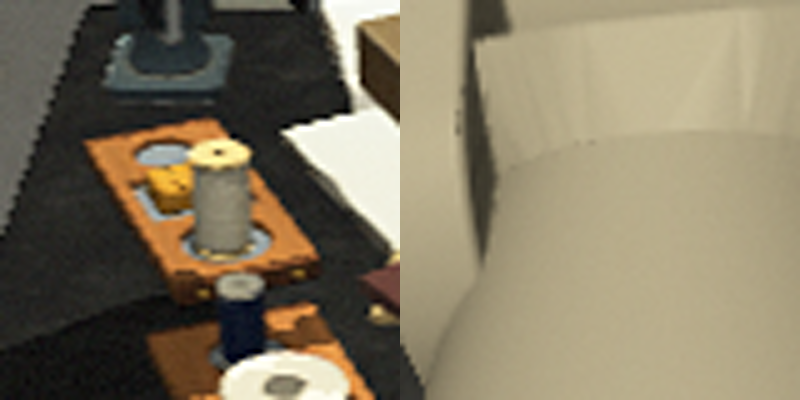

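>>> jog_arm(motion=[0.25, 0, 0, 0, 0, 0, 0.7, 0.5, 0, 0, 0, 0, 0, 0.7, 0.75, 0, 0, 0, 0, 0, 0.7, 0.95, -0.2, 0, 0, 0, 0, 0.7, 0.95, -0.45, 0, 0, 0, 0, 0.7, 0.95, -0.7, 0.15, 0, 0, 0, 0.7, 0.95, -0.745, 0.4, 0, 0, 0, 0.7, 0.95, -0.745, 0.6, 0, 0, 0, 0.7, 0.95, -0.745, 0.65, 0, 0, 0, 0.7])

```text
clock: 23.6
tcp_pos: [0.6672, -0.0471, 0.0631]
orientation: [0.002, 0.708, -0.706, -0.003]
wrist_force: [-0.9, 0.6, 0.6]
finger_gap: 0.0596
grip_force: 0.0
```

```bash
python3 - <<'E'
from h import *
im=read_camera("side");t=read_camera("top")
cv2.imwrite("pics/b9.png",np.hstack([cv2.resize(im[170:270,270:370,::-1],(400,400),interpolation=cv2.INTER_CUBIC),cv2.resize(t[150:230,90:170,::-1],(400,400),interpolation=cv2.INTER_CUBIC)]))
E
```

```text
(no output)
```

View pics/b9.png

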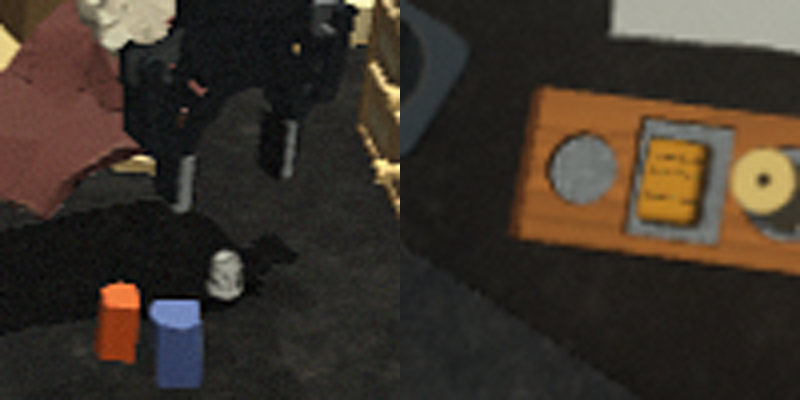

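The wax is flat in the rectangular recess (672,180) with felt visible all round. I check the thimble against the gripper once more.

```bash
python3 - <<'E'
from h import *
print(env.get_state()["tcp_pos"])
for P in([.669,-.05,.012],[.667,-.051,.012],[.664,-.051,.012],[.664,-.048,.012],[.669,-.05,.07],[.635,-.05,.074],[.703,-.05,.074]): print(P,(proj("side",[P])[0]-[270,170])*4)
E
```

```text
[ 0.6687 -0.0479  0.0662]
[0.669, -0.05, 0.012] [223.3809 269.8048]
[0.667, -0.051, 0.012] [221.5508 271.7567]
[0.664, -0.051, 0.012] [217.2181 273.291 ]
[0.664, -0.048, 0.012] [214.076  270.4903]
[0.669, -0.05, 0.07] [231.4145 184.8721]
[0.635, -0.05, 0.074] [180.7764 195.6492]
[0.703, -0.05, 0.074] [281.7653 162.4629]
```

>>> jog_arm(motion=[0, 0, 0.18, 0, 0, 0, 0.7, 0, 0, 0.28, 0, 0, 0, 0.7, 0, 0, 0.305, 0, 0, 0, 0.7, 0, 0, 0.305, 0, 0, 0, 0.4, 0, 0, 0.305, 0, 0, 0, 0, 0, 0, 0.305, 0, 0, 0, 0, 0, 0, 0.305, 0, 0, 0, 0, 0, 0, 0.305, 0, 0, 0, 0], newtons=25)

```text
clock: 24.7
tcp_pos: [0.6704, -0.0494, 0.0081]
orientation: [-0.001, 0.707, -0.707, 0.001]
wrist_force: [-0.4, 0.5, 6.1]
finger_gap: 0.0152
grip_force: 24.7
```

>>> jog_arm(motion=[0, 0, -0.1, 0, 0, 0, 0, 0, 0, -0.3, 0, 0, 0, 0, 0, 0, -0.55, 0, 0, 0, 0, 0, 0.2, -0.8, 0, 0, 0, 0, 0, 0.45, -0.95, 0, 0, 0, 0, 0, 0.7, -0.95, 0, 0, 0, 0, -0.2, 0.745, -0.95, 0, 0, 0, 0, -0.45, 0.745, -0.95, 0, 0, 0, 0, -0.7, 0.745, -0.95, 0, 0, 0, 0, -0.95, 0.745, -0.95, 0, 0, 0, 0, -0.95, 0.745, -0.95, 0, 0, 0, 0])

```text
clock: 26.08
tcp_pos: [0.5195, 0.1437, 0.1965]
orientation: [-0.0, 0.709, -0.705, -0.0]
wrist_force: [0.5, -0.1, -0.7]
finger_gap: 0.0155
grip_force: 24.4
```

>>> jog_arm(motion=[-0.25, 0, 0, 0, 0, 0, 0, -0.5, 0, 0, 0, 0, 0, 0, -0.75, -0.15, 0, 0, 0, 0, 0, -1, -0.265, 0, 0, 0, 0, 0, -1, -0.265, 0.2, 0, 0, 0, 0, -1, -0.265, 0.2, 0, 0, 0, 0])

```text
clock: 26.82
tcp_pos: [0.5708, 0.3393, 0.1525]
orientation: [0.004, 0.707, -0.707, -0.001]
wrist_force: [-1.2, -0.5, -0.4]
finger_gap: 0.0154
grip_force: 24.5
```

>>> jog_arm(motion=[-0.195, 0, 0, 0, 0, 0, 0, -0.195, 0, 0.2, 0, 0, 0, 0, -0.195, 0, 0.4, 0, 0, 0, 0, -0.195, 0, 0.58, 0, 0, 0, 0, -0.195, 0, 0.58, 0, 0, 0, 0])

```text
clock: 27.45
tcp_pos: [0.571, 0.3774, 0.0386]
orientation: [-0.003, -0.707, 0.707, 0.001]
wrist_force: [-0.4, -0.2, 0.1]
finger_gap: 0.0154
grip_force: 24.5
```

```bash
python3 - <<'E'
from h import *
im=read_camera("side")
cv2.imwrite("pics/b10.png",cv2.resize(im[110:210,170:290,::-1],(600,500),interpolation=cv2.INTER_CUBIC))
E
```

```text
(no output)
```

View pics/b10.png

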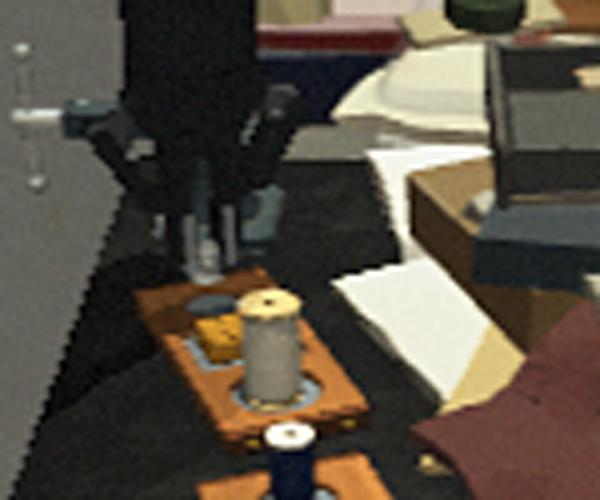

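The thimble (205,265) is upright between the fingers, above its recess. Lowering.

>>> jog_arm(motion=[0, 0, 0.08, 0, 0, 0, 0, 0, 0, 0.12, 0, 0, 0, 0, 0, 0, 0.135, 0, 0, 0, 0, 0, 0, 0.14, 0, 0, 0, 0, 0, 0, 0.14, 0, 0, 0, 0])

```text
clock: 28.12
tcp_pos: [0.5731, 0.3798, 0.015]
orientation: [-0.001, 0.707, -0.707, 0.0]
wrist_force: [-3.7, -2.9, 12.6]
finger_gap: 0.0153
grip_force: 26.2
```

Contact. Release, rise and retreat.

>>> jog_arm(motion=[0, 0, 0, 0, 0, 0, 0.5, 0, 0, 0, 0, 0, 0, 0.5, 0, 0, 0, 0, 0, 0, 0.5, 0, 0, -0.1, 0, 0, 0, 0.5, 0, 0, -0.4, 0, 0, 0, 0.5, 0, 0, -0.7, 0, 0, 0, 0.5, 0, 0, -1, 0, 0, 0, 0.5, -0.2, 0.25, -1, 0, 0, 0, 0.5, -0.4, 0.5, -1, 0, 0, 0, 0.5, -0.6, 0.75, -1, 0, 0, 0, 0.5, -0.8, 1, -1, 0, 0, 0, 0.5, -0.8, 1, -1, 0, 0, 0, 0.5])

```text
clock: 29.62
tcp_pos: [0.3689, 0.5421, 0.2122]
orientation: [0.0, 0.709, -0.705, -0.0]
wrist_force: [0.8, -0.4, -0.4]
finger_gap: 0.0428
grip_force: 0.0
```

```bash
python3 - <<'E'
from h import *
im=read_camera("side");t=read_camera("top")
cv2.imwrite("pics/b11.png",np.hstack([cv2.resize(im[130:250,180:300,::-1],(400,400),interpolation=cv2.INTER_CUBIC),cv2.resize(t[140:250,90:270,::-1],(400,400*110//180),interpolation=cv2.INTER_CUBIC) if 0 else cv2.resize(t[130:290,90:250,::-1],(400,400),interpolation=cv2.INTER_CUBIC)]))
E
```

```text
(no output)
```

View pics/b11.png

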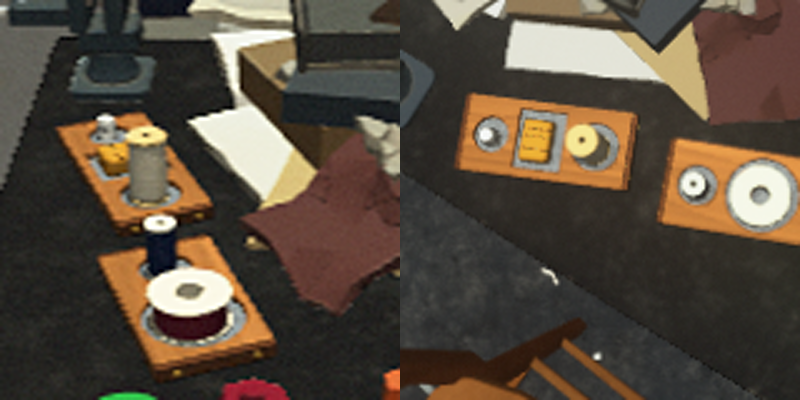

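All five are upright in their recesses: thimble (490,135), wax (537,140), large spool (582,142, top shifted only by parallax), small spool (693,184) and bobbin (760,195). The arm is clear, so I hand in.

```bash
python3 -c "
from h import *
print(plane('top',[[162.8,186.8]],.065));print(env.hand_in())"
```

```text
[[0.5581 0.2687 0.065 ]]
the job is handed in; nothing more can be done
None
```

The job is handed in at about 30 s on the robot's clock: all five items are upright (the wax flat) in their matching recesses, placed in the order you listed, and neither the jar, the clip nor the look-alikes were handled.

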